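Prove the breaker, then hold the mill's lid on pulse

ROBOT

A 6-joint arm with a two-finger parallel gripper is mounted at the origin on the work surface. World frame = base frame: x ahead of the robot, y to its left, z up, the work surface at z = 0. Lengths are in mm, angles in rad, forces in N, time in s.
With the tool pointing down it reaches from about 275 to 1000 mm from the base axis. Payload 8.4 kg.
Tool frame: the origin (TCP) lies between the finger pads; the fingertips stand 17 mm ahead of it and the grasp point (between the pads) lies 2 mm behind it (r.tcp_to_tips is the distance from the TCP to the fingertips, in mm); z points along the fingers, y is the line along which they close (so a half turn about z gives the same grasp; the last joint's range is limited). The gripper opens to 85 mm and grips with 20 to 120 N. Pads are 22 mm wide; open, the fingers measure 114 mm over their backs; the gripper's body (76 mm by 85 mm) begins 54 mm behind the grasp point. The pads swing forward as they close: fully open they stand 13 mm farther back than shut.
Start: joints at [1.174, 0.353, 1.633, -0, 1.155, -0.002], TCP at [240.389, 576.924, 248.281] pointing down, gripper open.
Joint ranges: [-2.63, 2.63], [-0.92, 2.1], [0.06, 2.66], [-1.3, 4.44], [0, 2.69], [-3.02, 3.02]. Speed limits (rad/s): [2.22, 2.22, 2.79, 3.14, 3.14, 3.14].

INTERFACE

Orientations are given as [roll, pitch, yaw] about the fixed x, y, z axes, in that order (R = Rz(yaw) Ry(pitch) Rx(roll)).
In Python, from rig import r gives the robot as it stands. The module is installed in compiled form; this text tells all that it offers.
- The arm moves only by the tool apply_moves, never from a script. Its argument "series" is text: rows parted by semicolons, each of 7 numbers parted by spaces: the shift along the tool's x, y, z in cm, then the turn, a rotation vector about the tool's x, y, z in rad, then the gripper's target within -1 to 1 (shut at 1, half-way at 0, fully open at -1). In form: tx ty tz rx ry rz fingers; .... A call has exactly 10 rows; each row shifts and turns the commanded pose from where the row before left it, along the tool's axes as they then stand; what a row does not reach is not made up. A row lasts 1/12 s, in which the tool goes at most 41.7 mm and 7.16 degrees, less where a joint would pass 70% of its speed; a pose out of reach is approached as far as the arm can. A call with a gripper value outside its range is refused whole. The fingers move at their own pace and stop on an object; "squeeze" is the grip in N (left out, the last holds). Time passes only in rows, so rows that do not move let the fingers close, or fill a call up. It gives the time, the measured TCP pose, the force and the opening at its end, in the units of the state.
- r.sense(): the state, without advancing time (a new reading comes with each control period).
- r.grab_frame(name): name is "side" or "top" or "wrist"; returns the picture (480x640x3 uint8, blue, green, red); there is no depth.
- r.camera_info(name): a dict with "K" (3x3 intrinsics, pixels), "extrinsics" (4x4, takes a point from camera to world coordinates). Camera axes: x right, y down, z forward; pixel columns grow to the right and rows downward; lengths in mm; the calibration is good to about 2 mm. A picture is of the moment at which its call begins: read the wrist's pose just before it. camera_info takes no time and is no camera call; for the wrist camera it gives the pose at the moment of the call.
- r.sign_off(): hands the job in, once; it reports no verdict.
The state is a dict: "clock": time; "qpos": joint angles; "qvel": joint speeds; "joint_efforts": joint torques, N m; "eef_pos": TCP position; "tcp_rot": TCP orientation; "contact_force": force on the tool from outside, world axes, zero at the start; "wrist_torque": the same for the moment, N m; "opening": opening from 0.0 (shut) to 1.0 (fully open).
Only numpy, scipy, OpenCV 4.12 (cv2) and the standard library are available. Lean on these libraries where they do the work, as an engineer would, in place of code of your own. Each camera call takes 0.05 s, during which the arm holds its last target. There are 200 camera calls.

TASK

The bench mill has been washed out and wants a test burst. First prove the earth-leakage breaker on the sloping supply unit: press its test button so that the lever drops, then lift the lever back up to ON. Then set the bayonet lid into the mill's collar and twist it clockwise, seen from above, to the pulse mark halfway to the lock, never through the lock click, and finish with the gripper still holding it there against its spring, fully seated; leave the other things on the bench where they are.

Things in the scene. Friction and masses are not known exactly. Their poses are not given: they have to be found in the camera images.
- mill: Blade mill screwed to the bench, 140 mm high, 108 mm across, with an aluminium collar (outside 98 mm, bore 88 mm) at the top. Origin at the centre of its foot on the bench, z up. The mouth has two entries for the lid's lugs, centred on the mill's +x and -x, each 34 degrees wide. A wide rib 30 mm long stands on the collar's outside at each entry.
- mill_seat (a point): Centre of the mill's mouth at the height of the flat rim, 140 mm above the bench; axes as the mill's. Two lips 5 mm thick, inner diameter 70 mm, flush with the rim, ring the mouth between the entries; below them is an open groove down to 23 mm below the rim.
- mill_lid: The mill's loose lid, about 0.12 kg, plug down on the bench, 52 mm high. Origin at the centre of the plug's underside, z up. Plug 66 mm across, 18 mm deep; flange 98 mm across, 18 to 24 mm above the origin, comes to rest on the mill's rim. Two lugs along +x and -x, 2 to 11 mm above the origin, 24 degrees wide, out to 41.5 mm radius. It is the same after a half turn.
- pulse_mark (a point): Short single rib on the collar's outside, 51 mm from the axis and 10 mm below the rim: the pulse position, 35 degrees (0.61 rad) clockwise from the +x entry. A like one stands opposite. A pair of short ribs 70 degrees clockwise from each entry marks the lock.
- lid_grip (a point): Middle of the lid's grip bar, 38 mm above the lid's origin; axes as the lid's. The bar lies along the lid's x axis, above the lugs: 56 mm long, 18 mm wide, from 24 to 52 mm above the lid's origin. The lid goes in with the bar along the mill's x axis (5 degrees of play either way), down until the flange meets the rim, then turns clockwise from above.
- pulse_switch (a joint): Sprung switch ring in the mill's groove, pushed by the lid's lugs after 0.087 rad of turn: 0 at rest, grows clockwise; the lid's clockwise turn from entry is this plus 0.087. 0.52 rad at pulse. Its spring (0.10 N m at pulse) turns the lid back if let go. The lock detent is first felt at 0.80, clicks over at 0.92 and ends at 1.13 rad.
- supply: Bench supply unit: grey box 200 mm wide (y), 160 mm deep (x), its top panel sloping down towards its front (-x): 45 mm high at the front edge, 108 mm at the back; fixed. Origin under its centre. Its panel carries two white socket outlets on the +y half and the breaker on the -y half.
- breaker: Earth-leakage breaker, a white module 72 mm wide (y), 92 mm long (x) and 10 mm thick on the sloping panel. Origin at the middle of its underside; z is the panel's normal (25 degrees from vertical, leaning to the front), x points up the slope. Test button 22 mm to -y, lever 14 mm to +y of its middle.
- test_button_top (a point): Centre of the round test button's top face, 16 mm in diameter, standing 14 mm above the module's face; z is the press axis (outwards). It is pressed in along -z, 7 mm at most; 4 to 5 N trips the breaker.
- test_button (a joint): Travel of the test button: 0 out, 0.007 m fully in; the breaker trips between 0.003 and 0.005 m. It springs back.
- breaker_lever (a joint): Breaker lever: 0 rad = ON (leaning 32 degrees up the slope from the panel's normal), 0.85 rad = dropped (leaning 17 degrees down the slope, to the front). It snaps to either end; the dead point is at 0.25 rad. Lifting takes about 1.5 N at the tip.
- lever_tip (a point): Middle of the end of the lever's black handle, 34 mm from the hinge; the handle is 24 mm wide along the hinge (y) and 9 mm thick.
- lever_hinge (a point): Middle of the lever's hinge, fixed on the breaker, 2 mm below the module's face; axes as the breaker's.
- router: Bystander: cordless trim router standing on its 90 mm square base, 197 mm high. Origin under its middle.
- chuck_key: Bystander: chrome T-handled chuck key lying down, about 80 by 64 mm, 18 mm high. Origin under its middle.
- clamp: Bystander: blue plastic spring clamp lying on its side, about 140 by 75 mm, 20 mm high. Origin under its pivot.
- screw_dish: Bystander: square glass dish of screws, 100 mm, 35 mm high. Origin under its middle.
- tape: Bystander: tape measure, 75 by 34 mm, 60 mm high. Origin under its middle.
There are look-alikes about, which are no part of the job. Leave any blue or green look-alike of the mill_lid alone.

How it is judged (in metres and radians):
On the way, in this order (a step that is already met when the one before it is completed fails the run):
1. the test button is pressed and the breaker's lever has dropped (value of joint test_button above 0.002 m and value of joint breaker_lever above 0.6 rad).
2. the lever is lifted back to ON and stays, the button out (value of joint breaker_lever below 0.06 rad and value of joint test_button below 0.001 m), for 0.2 s.
3. the lid is level in the mill's mouth with its lugs below the lips (horizontal distance between mill_lid and mill_seat below 0.005 m and angle between mill_lid's own z axis and vertical below 0.08 rad and z of mill_lid in the frame of mill_seat below -0.0155 m), for 0.05 s.
At the end, for the whole second after the job is handed in: Lever at ON (within 0.06 rad), button out; lid level, centred within 5 mm, flange on the rim within 2.5 mm, turned clockwise 0.61 rad from its entry within 0.15 rad, pulse switch between 0.34 and 0.70 rad, still, and held by the fingers (over 1 N) (all of step 2 and all of step 3 and z of mill_lid in the frame of mill_seat above -0.0205 m and angle between the x axis of mill_lid and the x axis of mill, either way round between 0.46 and 0.76 rad and value of joint pulse_switch between 0.34 and 0.7 rad and contact force between the fingers and mill_lid above 1 N and angular speed of mill_lid below 0.2 rad/s); the arm keeps its last pose, push and grip.
It fails at once if the lid is turned into the lock click (value of joint pulse_switch above 0.86 rad).
It fails at once if the lever is pushed down from ON by hand instead of by the test button (value of joint test_button below 0.001 m and value of joint breaker_lever between 0.1 and 0.3 rad and velocity of joint breaker_lever above 0.5 rad/s and contact force between the fingers and supply above 0.3 N).
It fails at once if another thing on the bench is shifted by more than 30 mm (distance of any of router, chuck_key, clamp, screw_dish, tape from where it was at the start of the episode above 0.03 m).
It also fails if it takes over 72 s, if anything falls off the work surface, if the arm or the gripper's body presses on something with over 40 N, if the wrist force passes 120 N, or if a joint passes its speed limit or range.

## Working session

There is one attempt and no reset: what is moved stays moved. The work goes in short steps, Python scripts to look and compute and a tool call to move; the robot and the scene stay as the last step left them, time stands still between calls to the robot, and variables do not carry over. Pictures are saved under pics/ and viewed, on a budget of 10 in all, crops included, one or two more only if the job needs it, and the job is handed in when it is done.

Besides the shell and the picture viewer there is one more tool, called as name(argument=value, ...), one argument or row to a line, values as JSON. apply_moves: Moves the arm, as the interface text tells. Its arguments: {"type":"object","properties":{"series":{"type":"string"},"squeeze":{"type":"number"}},"required":["series"]}

```bash
mkdir -p pics; python3 - <<'E'
from rig import r
import cv2,numpy as np
s=r.sense(); print(s)
for n in("side","top"):
    cv2.imwrite(f"pics/{n}0.png",r.grab_frame(n)); i=r.camera_info(n); print(n,np.round(i["K"],1).tolist(),np.round(i["extrinsics"],3).tolist())
E
```

```text
{'clock': 0.0, 'qpos': array([ 1.17357742e+00,  3.53675647e-01,  1.63412460e+00,  1.15307219e-06,
        1.15517667e+00, -2.42985166e-03]), 'qvel': array([ 0.00050676, -0.00065322,  0.00069675, -0.00034448, -0.0006558 ,
       -0.00158533]), 'joint_efforts': array([ 1.96619312e-04, -6.05230665e+01, -3.42079496e+01,  3.13501105e-04,
        8.76655744e-03,  5.91375780e-06]), 'eef_pos': array([240.22983186, 576.51012786, 247.54856021]), 'tcp_rot': array([-3.14020840e+00, -4.41779203e-06,  2.74680313e+00]), 'contact_force': array([ 0.20222035, -0.42249065,  0.16367873]), 'wrist_torque': array([-0.05353912,  0.02083277, -0.01252843]), 'opening': 0.9998089677624278}
side [[453.7, 0.0, 317.8], [0.0, 453.7, 238.7], [0.0, 0.0, 1.0]] [[0.883, -0.261, 0.389, 194.49], [-0.468, -0.503, 0.727, -710.558], [0.005, -0.824, -0.567, 626.897], [0.0, 0.0, 0.0, 1.0]]
top [[514.3, 0.0, 324.8], [0.0, 514.3, 235.8], [0.0, 0.0, 1.0]] [[-0.016, -0.992, 0.128, 362.14], [-1.0, 0.016, 0.004, -49.127], [-0.006, -0.128, -0.992, 1227.641], [0.0, 0.0, 0.0, 1.0]]
```

View pics/top0.png

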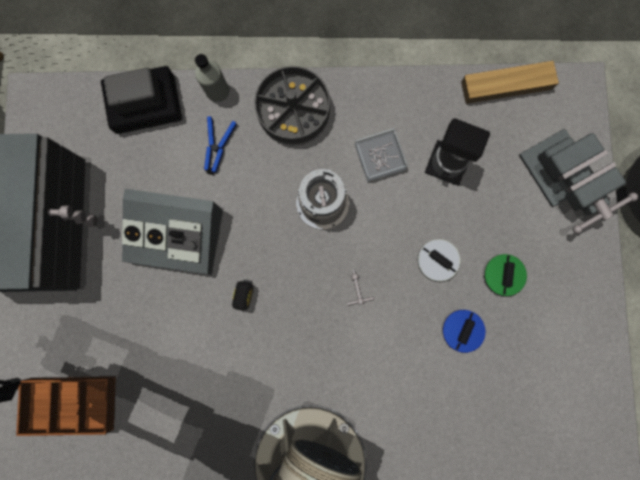

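View pics/side0.png

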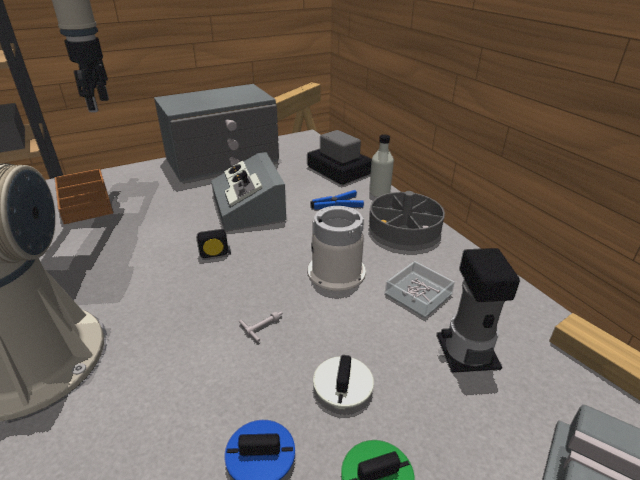

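Top view: the white lid is at (440,260), blue at (465,330), green at (505,275). White is the only lid that isn't an excluded look-alike, so it's the mill_lid. Mill mouth at (322,195), supply at (170,232) with the breaker at (184,240), tape at (243,295), key at (358,290), dish at (381,156), router at (460,150).

```bash
cat > h.py <<'E'
from rig import r
import cv2,numpy as np
from scipy.spatial.transform import Rotation as R
def ray(K,E,p):
    d=E[:3,:3]@np.linalg.inv(K)@[p[0],p[1],1.]; return E[:3,3],d/np.linalg.norm(d)
def plane(K,E,p,z):
    o,d=ray(K,E,p); return o+d*(z-o[2])/d[2]
def tri(views):
    A=0;b=0
    for K,E,p in views:
        o,d=ray(K,E,p); P=np.eye(3)-np.outer(d,d); A=A+P; b=b+P@o
    x=np.linalg.solve(A,b); return x,[np.linalg.norm(np.cross(x-ray(*v)[0],ray(*v)[1])) for v in views]
def proj(K,E,X):
    c=E[:3,:3].T@(np.asarray(X,float).T-E[:3,3:4] if np.ndim(X)>1 else np.asarray(X,float)-E[:3,3]); q=K@c; return (q[:2]/q[2]).T
def cam(n):
    i=r.camera_info(n); return np.array(i["K"]),np.array(i["extrinsics"])
def pose():
    s=r.sense(); return np.array(s["eef_pos"]),R.from_euler("xyz",s["tcp_rot"])
def delta(tp,tr):
    "tool-frame shift (cm) and rotvec from the measured pose to target"
    p,q=pose(); return np.round(q.inv().apply(np.array(tp)-p)/10,2),np.round((q.inv()*tr).as_rotvec(),3)
def down(yaw): return R.from_euler("xyz",[np.pi,0,yaw])
E
python3 - <<'E'
from h import *
T=cam("top");S=cam("side")
for n,a,b in(("bar",(440,259),(344,372)),("mouth",(322,193),(338,218)),("breaker",(184,240),(243,187))):
    print(n,tri([(*T,a),(*S,b)]))
for n,a,z in(("barA",(427,250),52),("barB",(453,269),52),("lidctr",(440,260),24),("supFR",(209,274),45),("tape",(243,295),30),("router",(460,150),100),("dish",(381,156),20)): print(n,plane(*T,a,z).round())
K,E=cam("wrist"); p,q=pose(); M=np.eye(4);M[:3,:3]=q.as_matrix();M[:3,3]=p
print(K.round(1).tolist(),(np.linalg.inv(M)@E).round(3).tolist())
im=cv2.imread("pics/top0.png"); im2=cv2.imread("pics/side0.png")
a=cv2.resize(im[215:305,395:535],None,fx=3.4,fy=3.4,interpolation=2)[:300,:400]
b=cv2.resize(im[185:280,115:225],None,fx=3.6,fy=3.6,interpolation=2)[:300,:400]
c=cv2.resize(im[160:235,280:365],None,fx=4,fy=4,interpolation=2)[:300,:400]
d=cv2.resize(im2[145:235,205:295],None,fx=3.3,fy=3.3,interpolation=2)[:300,:400]
o=np.zeros((600,800,3),np.uint8)
for k,i in enumerate((a,b,c,d)): y,x=k//2*300,k%2*400; o[y:y+i.shape[0],x:x+i.shape[1]]=i
cv2.imwrite("pics/crop1.png",o)
E
```

```text
bar (array([ 457.54401431, -309.55274794,   39.78823119]), [np.float64(0.577586257373732), np.float64(0.5775862573737164)])
mouth (array([597.14255946, -40.45550238, 140.87498396]), [np.float64(1.7653295000348586), np.float64(1.7653295000348488)])
breaker (array([505.35784832, 271.02288374,  87.1529868 ]), [np.float64(0.21707921798916283), np.float64(0.217079217989097)])
barA [ 477. -278.   52.]
barB [ 433. -335.   52.]
lidctr [ 456. -313.   24.]
supFR [431. 224.  45.]
tape [382. 148.  30.]
router [ 698. -352.  100.]
dish [ 710. -183.   20.]
[[406.5, 0.0, 321.1], [0.0, 406.5, 237.5], [0.0, 0.0, 1.0]] [[-0.001, -0.949, -0.315, 80.758], [1.0, -0.001, 0.001, 0.866], [-0.001, -0.315, 0.949, -125.699], [0.0, 0.0, 0.0, 1.0]]
```

View pics/crop1.png

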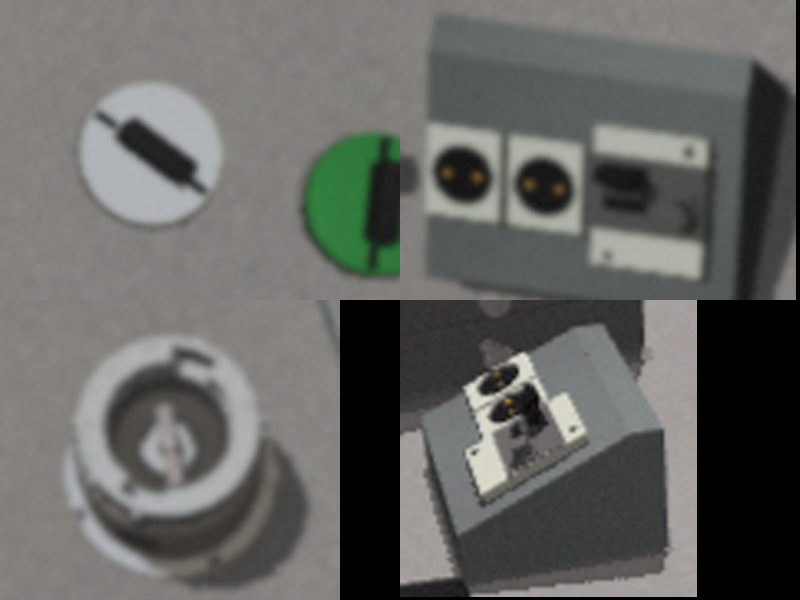

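The crop confirms the white lid, whose black grip bar lies obliquely. The mill's entries are at roughly -25° yaw. The breaker is on the right half of the supply, with its lever up. Next, a close look at the breaker with the wrist camera.

```bash
cat >> h.py <<'E'
def rows(tp,tr,n):
    "one row that, repeated n times, takes the measured pose to the target"
    p,q=pose(); w=(q.inv()*tr).as_rotvec()/n; d=q.inv().apply(np.array(tp)-p)
    A=sum(R.from_rotvec(k*w).as_matrix() for k in range(n)); s=np.linalg.solve(A,d)
    print(n,"rows",np.round(s/10,3),np.round(w,4),"step mm",np.linalg.norm(s).round(1),"deg",np.degrees(np.linalg.norm(w)).round(2))
def panelR(psi,a=np.radians(25)):
    c,s=np.cos(a),np.sin(a); return R.from_euler("z",psi)*R.from_matrix([[0,c,s],[1,0,0],[0,s,-c]])
E
python3 -c "
from h import *
Q=panelR(-.127); n=-Q.as_matrix()[:,2]; t=np.array([505,271,87])+118*n; print(t); rows(t,Q,10); rows(t,Q,20)"
```

```text
[455.53267304 277.31634588 193.94431887]
10 rows [-3.89  -0.007  0.746] [-0.0374 -0.0283  0.1281] step mm 39.6 deg 7.82
20 rows [-1.943  0.055  0.387] [-0.0187 -0.0142  0.0641] step mm 19.8 deg 3.91
```

apply_moves(
  series="-1.943 0.055 0.387 -0.0187 -0.0142 0.0641 1;-1.943 0.055 0.387 -0.0187 -0.0142 0.0641 1;-1.943 0.055 0.387 -0.0187 -0.0142 0.0641 1;-1.943 0.055 0.387 -0.0187 -0.0142 0.0641 1;-1.943 0.055 0.387 -0.0187 -0.0142 0.0641 1;-1.943 0.055 0.387 -0.0187 -0.0142 0.0641 1;-1.943 0.055 0.387 -0.0187 -0.0142 0.0641 1;-1.943 0.055 0.387 -0.0187 -0.0142 0.0641 1;-1.943 0.055 0.387 -0.0187 -0.0142 0.0641 1;-1.943 0.055 0.387 -0.0187 -0.0142 0.0641 1",
)

```text
clock: 0.93
eef_pos: [395.6, 460.7, 218.7]
tcp_rot: [2.922, 0.074, 2.092]
contact_force: [0.3, 0.4, -0.8]
opening: 0.004
```

apply_moves(
  series="-1.943 0.055 0.387 -0.0187 -0.0142 0.0641 1;-1.943 0.055 0.387 -0.0187 -0.0142 0.0641 1;-1.943 0.055 0.387 -0.0187 -0.0142 0.0641 1;-1.943 0.055 0.387 -0.0187 -0.0142 0.0641 1;-1.943 0.055 0.387 -0.0187 -0.0142 0.0641 1;-1.943 0.055 0.387 -0.0187 -0.0142 0.0641 1;-1.943 0.055 0.387 -0.0187 -0.0142 0.0641 1;-1.943 0.055 0.387 -0.0187 -0.0142 0.0641 1;-1.943 0.055 0.387 -0.0187 -0.0142 0.0641 1;-1.943 0.055 0.387 -0.0187 -0.0142 0.0641 1",
)

```text
clock: 1.77
eef_pos: [455.6, 276.6, 194.1]
tcp_rot: [2.703, -0.002, 1.44]
contact_force: [0.1, -0.3, -0.3]
opening: -0.002
```

```bash
cat >> h.py <<'E'
def snap(name):
    "wrist picture with its camera pose, kept together"
    K,E=cam("wrist"); im=r.grab_frame("wrist"); cv2.imwrite(f"pics/{name}.png",im); np.savez(f"pics/{name}.npz",K=K,E=E); return im
def ld(name): d=np.load(f"pics/{name}.npz"); return d["K"],d["E"]
E
python3 -c "
from h import *
print(pose()[0],r.sense()['qpos'].round(2),r.sense()['clock']); snap('w1'); print(r.tcp_to_tips)"
```

```text
[455.60629048 276.60035156 194.05916692] [ 0.74  0.17  2.11 -0.56  0.65  1.29] 1.7667
17.0
```

View pics/w1.png

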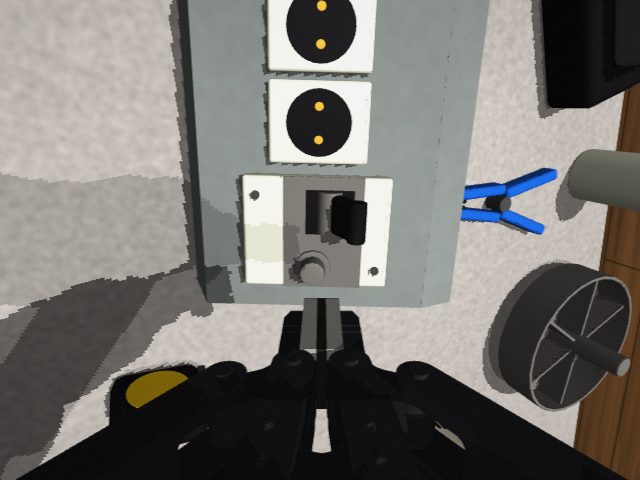

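The wrist view shows module corners at (244,175), (392,180), (386,286) and (244,283), the button top at (313,268), and the lever handle leaning up the slope (ON) with its end near (350,220). The closed fingertips show at (322,300).

```bash
python3 - <<'E'
from h import *
from scipy.optimize import least_squares
K,E=ld("w1"); im=cv2.imread("pics/w1.png"); g=cv2.cvtColor(im,6)
c=np.array([[244,175],[392,180],[386,286],[244,283]],np.float32)
c2=cv2.cornerSubPix(g,c.copy().reshape(-1,1,2),(5,5),(-1,-1),(3,50,.01)).reshape(-1,2); print(c2)
P=np.array([[-46,36,10],[46,36,10],[46,-36,10],[-46,-36,10.]])
def BR(psi): return R.from_euler("z",psi)*R.from_euler("y",-np.radians(25))
for cc in(c,c2):
    s=least_squares(lambda v:(proj(K,E,BR(v[3]).apply(P)+v[:3])-cc).ravel(),[505,271,80,-.12])
    print(s.x.round(3),np.abs(s.fun).max())
v=s.x
ok,rv,tv=cv2.solvePnP(P,c2.astype(float),K,None); M=E[:3,:3]@cv2.Rodrigues(rv)[0]; t=E[:3,:3]@tv.ravel()+E[:3,3]; print("pnp",t.round(1),R.from_matrix(M).as_euler("xyz",degrees=True).round(1))
b=BR(v[3])
# button top via plane z=24 in breaker
o,d=ray(K,E,(313,268)); n=b.apply([0,0,1]); q=o+d*((n@(v[:3]+24*n-o))/(n@d)); print("button in breaker",b.inv().apply(q-v[:3]).round(1),q.round(1))
S=cam("side"); T=cam("top")
print("side proj corners",proj(*S,b.apply(P)+v[:3]).round(1).tolist()); print("top",proj(*T,b.apply(P)+v[:3]).round(1).tolist(), "btn side/top",proj(*S,q).round(1),proj(*T,q).round(1))
print("supply front edge h?", )
# tips reprojected
p,qq=pose(); print("tip px",proj(K,E,p+qq.apply([0,0,17.])))
np.savez("br.npz",v=v,btn=q)
E
```

```text
[[242.15385 174.68477]
 [392.07343 178.70404]
 [383.96823 285.40564]
 [245.31438 281.50452]]
[ 5.09208e+02  2.72134e+02  7.33050e+01 -1.67000e-01] 1.959781103751709
[ 5.09293e+02  2.72455e+02  7.22420e+01 -1.64000e-01] 0.7123946482446968
pnp [509.1 272.8  72.7] [  1.2 -25.6  -9.3]
button in breaker [ -1.2 -19.   24. ] [495.1 255.5  93.5]
side proj corners [[224.8, 191.5], [255.4, 173.4], [261.6, 185.9], [229.4, 204.9]]
top [[167.3, 257.0], [168.9, 218.5], [200.7, 223.2], [198.4, 261.7]] btn side/top [240.9 188.3] [190.1 244. ]
supply front edge h?
tip px [316.4645845  327.37098506]
```

```bash
cat >> h.py <<'E'
def BR(psi): return R.from_euler("z",psi)*R.from_euler("y",-np.radians(25))
def brk(x,y,z,n):
    "closed fingertips to a point of the breaker frame"
    v=np.load("br.npz")["v"]; rows(v[:3]+BR(v[3]).apply([x,y,z+17]),panelR(v[3]),n)
def where():
    v=np.load("br.npz")["v"]; p,q=pose(); s=r.sense(); print("tips in breaker",BR(v[3]).inv().apply(p+q.apply([0,0,17.])-v[:3]).round(1),"F breaker",BR(v[3]).inv().apply(s["contact_force"]).round(1),"t",s["clock"])
E
python3 -c "
from h import *
where(); brk(-1,-21,34,10)"
```

```text
tips in breaker [  1.5  -8.1 115.2] F breaker [-2.8 -3.  -1.3] t 1.8167
10 rows [-0.131 -0.027  0.811] [ 0.0001 -0.001   0.0025] step mm 8.2 deg 0.15
```

apply_moves(
  series="-0.131 -0.027 0.811 0 -0.001 0.0025 1;-0.131 -0.027 0.811 0 -0.001 0.0025 1;-0.131 -0.027 0.811 0 -0.001 0.0025 1;-0.131 -0.027 0.811 0 -0.001 0.0025 1;-0.131 -0.027 0.811 0 -0.001 0.0025 1;-0.131 -0.027 0.811 0 -0.001 0.0025 1;-0.131 -0.027 0.811 0 -0.001 0.0025 1;-0.131 -0.027 0.811 0 -0.001 0.0025 1;-0.131 -0.027 0.811 0 -0.001 0.0025 1;-0.131 -0.027 0.811 0 -0.001 0.0025 1",
)

```text
clock: 2.65
eef_pos: [485.7, 260.2, 118.9]
tcp_rot: [2.704, -0.003, 1.416]
contact_force: [-0.6, 1.2, -0.3]
opening: 0.004
```

```bash
python3 -c "
from h import *
where(); snap('w2')"
```

```text
tips in breaker [  0.4 -15.8  34.3] F breaker [-0.8  1.1  0.1] t 2.65
```

View pics/w2.png

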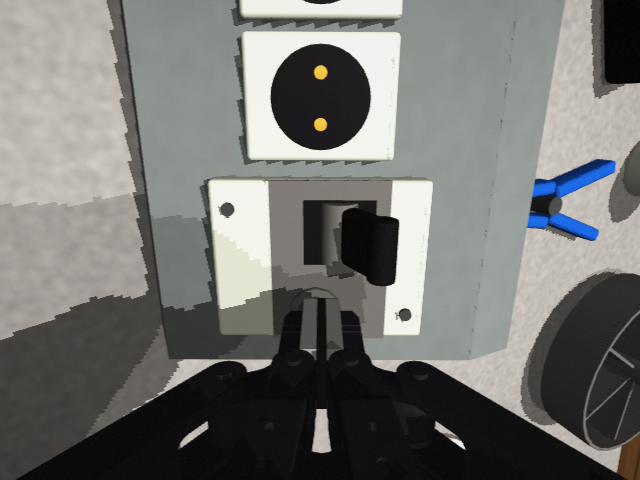

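Fingers are just above the button, with its arc visible at (315,293). The lever is still ON.

```bash
python3 -c "
from h import *
where(); v=np.load('br.npz')['v']; print(v[:3]+BR(v[3]).apply([-1,-21,51]),pose()[0]); brk(-1,-21,30,10); print(panelR(v[3]).as_matrix().round(3),pose()[1].as_matrix().round(3))"
```

```text
tips in breaker [ -0.2 -16.5  33.3] F breaker [-1.2 -0.6 -1.6] t 2.7
[483.71161087 255.39575936 118.04119436] [485.48923437 259.58952387 117.72806349]
10 rows [-0.044 -0.009  0.033] [-0.     -0.0005  0.0007] step mm 0.6 deg 0.05
[[ 0.163  0.894  0.417]
 [ 0.987 -0.148 -0.069]
 [ 0.     0.423 -0.906]] [[ 0.155  0.895  0.418]
 [ 0.988 -0.141 -0.064]
 [ 0.001  0.423 -0.906]]
```

apply_moves(
  series="0 0 0 0 0 0 1;0 0 0 0 0 0 1;0 0 0 0 0 0 1;0 0 0 0 0 0 1;0 0 0.1 0 0 0 1;0 0 0.1 0 0 0 1;0 0 0.1 0 0 0 1;0 0 0.1 0 0 0 1;0 0 0.1 0 0 0 1;0 0 0.1 0 0 0 1",
)

```text
clock: 3.53
eef_pos: [488.0, 260.0, 114.2]
tcp_rot: [2.704, -0.003, 1.416]
contact_force: [0.2, 1.2, -0.5]
opening: -0.002
```

```bash
python3 -c "
from h import *
where(); brk(-1,-21,20,10)"
```

```text
tips in breaker [  0.5 -15.7  29. ] F breaker [-0.2  1.2 -0.5] t 3.5333
10 rows [-0.052 -0.015  0.09 ] [ 0.0001 -0.0006  0.0007] step mm 1.1 deg 0.05
```

apply_moves(
  series="-0.2 -0.05 0 0 0 0 1;-0.2 -0.05 0 0 0 0 1;0 0 0 0 0 0 1;0 0 0.2 0 0 0 1;0 0 0.2 0 0 0 1;0 0 0.1 0 0 0 1;0 0 0.1 0 0 0 1;0 0 0.1 0 0 0 1;0 0 0.1 0 0 0 1;0 0 0 0 0 0 1",
)

```text
clock: 4.37
eef_pos: [489.5, 255.4, 107.0]
tcp_rot: [2.704, -0.002, 1.416]
contact_force: [-10.3, -2.1, 16.0]
opening: -0.001
```

```bash
python3 -c "
from h import *
where()"
```

```text
tips in breaker [ -0.5 -19.9  21.5] F breaker [-2.2 -3.8 18.6] t 4.3667
```

```bash
python3 -c "
from h import *
snap('w3'); where()
im=cv2.imread('pics/w3.png')[150:400,180:460]; cv2.imwrite('pics/w3c.png',im)"
```

```text
tips in breaker [ -0.4 -19.9  21.6] F breaker [-2.5 -4.5 15.2] t 4.4167
```

View pics/w3c.png

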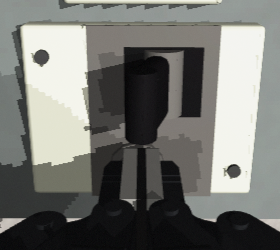

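The lever has dropped: the handle now leans to the front at crop (140,100). Retract, then go round to its down-slope side.

apply_moves(
  series="0 0 -1 0 0 0 1;0 0 -1 0 0 0 1;0 0 -1 0 0 0 1;0 0 -1 0 0 0 1;0 0 0 0 0 0 1;0.85 -0.8 0 0 0 0 1;0.85 -0.8 0 0 0 0 1;0.85 -0.8 0 0 0 0 1;0.85 -0.8 0 0 0 0 1;0 0 0 0 0 0 1",
)

```text
clock: 5.25
eef_pos: [449.0, 297.6, 128.9]
tcp_rot: [2.704, -0.003, 1.417]
contact_force: [0.5, 0.1, 1.2]
opening: -0.001
```

```bash
python3 -c "
from h import *
where(); brk(-32,14,30,8)"
```

```text
tips in breaker [-33.7  15.1  61.3] F breaker [1.  0.1 0.8] t 5.25
8 rows [-0.013  0.021  0.391] [ 0.0001 -0.0009  0.001 ] step mm 3.9 deg 0.08
```

apply_moves(
  series="0 0 0.39 0 0 0 1;0 0 0.39 0 0 0 1;0 0 0.39 0 0 0 1;0 0 0.39 0 0 0 1;0 0 0.39 0 0 0 1;0 0 0.39 0 0 0 1;0 0 0.39 0 0 0 1;0 0 0.39 0 0 0 1;0 0 0 0 0 0 1;0 0 0 0 0 0 1",
)

```text
clock: 6.08
eef_pos: [462.7, 294.2, 100.8]
tcp_rot: [2.704, -0.002, 1.416]
contact_force: [-0.2, -0.0, -0.4]
opening: -0.001
```

apply_moves(
  series="0 0.3 0 0 0 0 1;0 0.3 0 0 0 0 1;0 0.3 0 0 0 0 1;0 0.3 0 0 0 0 1;0 0.3 0 0 0 0 1;0 0.3 0 0 0 0 1;0 0.3 0 0 0 0 1;0 0.3 0 0 0 0 1;0 0 0 0 0 0 1;0 0 0 0 0 0 1",
)

```text
clock: 6.92
eef_pos: [484.4, 290.9, 111.4]
tcp_rot: [2.704, -0.003, 1.416]
contact_force: [-0.5, 0.7, -0.1]
opening: -0.004
```

```bash
python3 -c "
from h import *
where(); r.grab_frame('wrist')
where()"
```

```text
tips in breaker [-8.4 14.3 30.1] F breaker [-0.6  0.6  0.1] t 6.9167
tips in breaker [-8.6 14.2 30.1] F breaker [-0.4  0.1  1.2] t 6.9667
```

apply_moves(
  series="0 0.15 0 0 0 0 1;0 0.15 0 0 0 0 1;0 0.15 0 0 0 0 1;0 0.15 0 0 0 0 1;0 0.15 0 0 0 0 1;0 0 0 0 0 0 1;0 0 0 0 0 0 1;0 0 0 0 0 0 1;0 0 0 0 0 0 1;0 0 0 0 0 0 1",
)

```text
clock: 7.8
eef_pos: [490.8, 289.9, 114.4]
tcp_rot: [2.704, -0.003, 1.416]
contact_force: [0.7, -0.2, -0.6]
opening: -0.006
```

```bash
python3 -c "
from h import *
where(); im=snap('w4')
cv2.imwrite('pics/w4c.png',im[150:400,180:460])"
```

```text
tips in breaker [-1.3 14.3 30.1] F breaker [ 0.4 -0.1 -0.8] t 7.8
```

View pics/w4c.png

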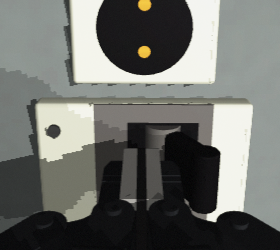

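```bash
python3 -c "
from h import *
v=np.load('br.npz')['v'];b=BR(v[3])
for hx in(4,8):
  for nm in('w1','w2','w3','w4'):
    print(hx,nm,[ (a,proj(*ld(nm),v[:3]+b.apply([hx+34*np.sin(np.radians(a)),14,8+34*np.cos(np.radians(a))])).round().tolist()) for a in(32,25,18,-17)])
"
```

```text
4 w1 [(32, [355.0, 223.0]), (25, [349.0, 224.0]), (18, [342.0, 225.0]), (-17, [305.0, 224.0])]
4 w2 [(32, [379.0, 252.0]), (25, [370.0, 254.0]), (18, [360.0, 255.0]), (-17, [303.0, 255.0])]
4 w3 [(32, [388.0, 254.0]), (25, [378.0, 256.0]), (18, [367.0, 257.0]), (-17, [304.0, 257.0])]
4 w4 [(32, [381.0, 330.0]), (25, [372.0, 333.0]), (18, [363.0, 335.0]), (-17, [308.0, 335.0])]
8 w1 [(32, [362.0, 224.0]), (25, [356.0, 224.0]), (18, [349.0, 225.0]), (-17, [313.0, 224.0])]
8 w2 [(32, [390.0, 252.0]), (25, [381.0, 254.0]), (18, [371.0, 255.0]), (-17, [314.0, 255.0])]
8 w3 [(32, [400.0, 254.0]), (25, [390.0, 256.0]), (18, [379.0, 257.0]), (-17, [316.0, 257.0])]
8 w4 [(32, [392.0, 330.0]), (25, [383.0, 333.0]), (18, [373.0, 335.0]), (-17, [318.0, 335.0])]
```

The lever handle is at the same place relative to the module as in the ON view, and the force is zero: it's ON. Retract, then look at the mill.

apply_moves(
  series="0 0 -1 0 0 0 1;0 0 -1 0 0 0 1;0 0 -1 0 0 0 1;0 0 -1 0 0 0 1;0 0 -1 0 0 0 0;0 0 -1 0 0 0 -1;0 0 -1 0 0 0 -1;0 0 -1 0 0 0 -1;0 0 -1 0 0 0 -1;0 0 -1 0 0 0 -1",
)

```text
clock: 8.68
eef_pos: [448.5, 296.3, 206.0]
tcp_rot: [2.704, -0.003, 1.416]
contact_force: [0.3, -0.0, 0.3]
opening: 0.845
```

```bash
python3 -c "
from h import *
where(); rows([597,-40,275],down(np.radians(86)),10); rows([597,-40,275],down(np.radians(86)),20)"
```

```text
tips in breaker [ -1.3  13.7 131.2] F breaker [0.4 0.  0.1] t 8.6833
10 rows [-3.171  1.992 -0.222] [ 0.0437  0.0016 -0.0084] step mm 37.5 deg 2.55
20 rows [-1.588  0.991 -0.123] [ 0.0219  0.0008 -0.0042] step mm 18.8 deg 1.28
```

apply_moves(
  series="-3.17 1.99 -0.22 0.0437 0.0016 -0.0084 -1;-3.17 1.99 -0.22 0.0437 0.0016 -0.0084 -1;-3.17 1.99 -0.22 0.0437 0.0016 -0.0084 -1;-3.17 1.99 -0.22 0.0437 0.0016 -0.0084 -1;-3.17 1.99 -0.22 0.0437 0.0016 -0.0084 -1;-3.17 1.99 -0.22 0.0437 0.0016 -0.0084 -1;-3.17 1.99 -0.22 0.0437 0.0016 -0.0084 -1;-3.17 1.99 -0.22 0.0437 0.0016 -0.0084 -1;-3.17 1.99 -0.22 0.0437 0.0016 -0.0084 -1;-3.17 1.99 -0.22 0.0437 0.0016 -0.0084 -1",
)

```text
clock: 9.52
eef_pos: [596.6, -39.5, 274.9]
tcp_rot: [3.14, -0.001, 1.501]
contact_force: [0.3, 1.3, 0.8]
opening: 0.999
```

apply_moves(
  series="0 0 0 0 0 0 -1;0 0 0 0 0 0 -1;0 0 0 0 0 0 -1;0 0 0 0 0 0 -1;0 0 0 0 0 0 -1;0 0 0 0 0 0 -1;0 0 0 0 0 0 -1;0 0 0 0 0 0 -1;0 0 0 0 0 0 -1;0 0 0 0 0 0 -1",
)

```text
clock: 10.35
eef_pos: [596.2, -37.7, 273.7]
tcp_rot: [3.139, 0.001, 1.5]
contact_force: [0.3, -0.3, 0.4]
opening: 1.003
```

```bash
python3 -c "
from h import *
print(pose()[0],r.sense()['tcp_rot'],r.sense()['qpos'].round(2)); im=snap('m1')
print(proj(*ld('m1'),[[597,-40,140],[597,-40,0]]))"
```

```text
[596.19513878 -37.70822916 273.70210636] [3.13865154e+00 5.03448082e-04 1.50036146e+00] [-0.07  0.29  1.67 -0.    1.18  0.01]
[[321.32501201 234.72738943]
 [320.85278893 191.47999002]]
```

View pics/m1.png

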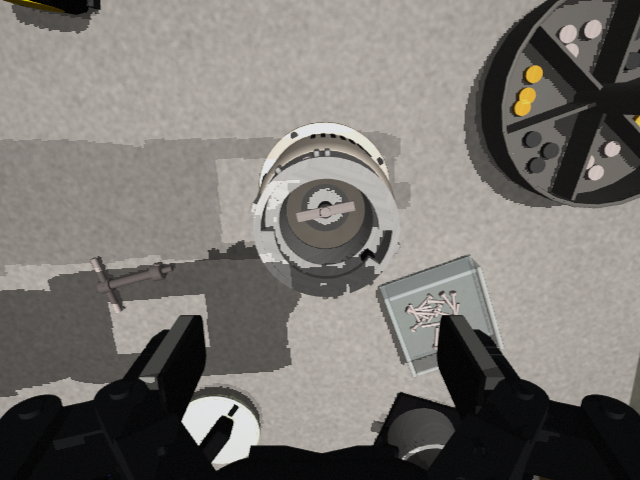

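The mill mouth is centred near (326,222), with one entry gap near (372,250) and the opposite one near (280,185). Enlarging with contrast.

```bash
python3 -c "
from h import *
im=cv2.imread('pics/m1.png')[110:310,225:425]
im=cv2.cvtColor(im,6); im=cv2.createCLAHE(4,(4,4)).apply(im)
cv2.imwrite('pics/m1c.png',cv2.resize(im,(600,600),interpolation=cv2.INTER_CUBIC))"
```

```text
(no output)
```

View pics/m1c.png

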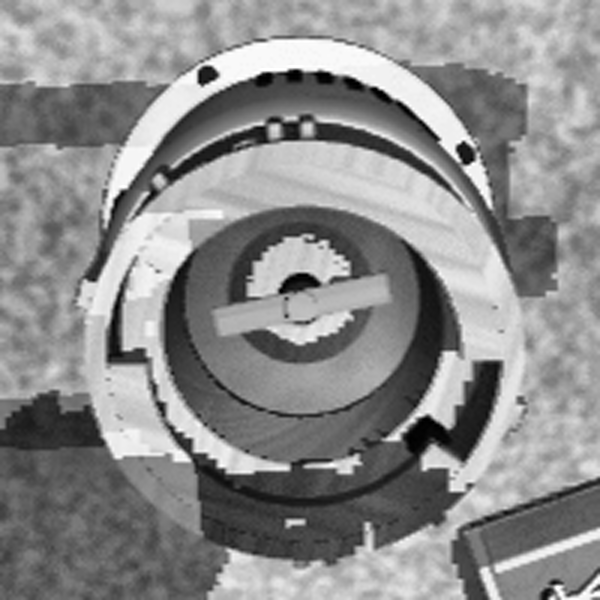

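Enlarged: outer rim left (87,340), right (523,340), bottom (305,560). The right entry runs from (500,362) to (462,455), and the left one from (110,360) to about (150,225). The single rib is at (160,180) and the lock pair at (275,128) and (307,128).

```bash
python3 - <<'E'
from h import *
from scipy.optimize import minimize
from scipy.ndimage import map_coordinates as mc
K,E=ld("m1"); f=lambda p:(p[0]/3+225-.33,p[1]/3+110-.33)
P=np.array([plane(K,E,f(p),140) for p in((87,340),(523,340),(305,560),(302,138))])
A=np.c_[2*P[:,:2],np.ones(4)]; s=np.linalg.lstsq(A,(P[:,:2]**2).sum(1),rcond=None)[0]; print("circle",s[:2],np.sqrt(s[2]+s[0]**2+s[1]**2))
g=cv2.GaussianBlur(cv2.cvtColor(cv2.imread("pics/m1.png"),6),(0,0),1.0).astype(float)
th=np.radians(np.arange(0,360,1.5)); ca=np.c_[np.cos(th),np.sin(th)]
def samp(c,rad,z):
    q=proj(K,E,np.c_[c+rad*ca,np.full(len(th),z)]); return mc(g,[q[:,1],q[:,0]],order=1)
def cost(v):
    c=v[:2]; return -sum(np.minimum(np.abs(samp(c,r_+.7,140)-samp(c,r_-.7,140)),25).mean() for r_ in(49,35))
G=[(cost((x,y)),x,y) for x in np.arange(s[0]-6,s[0]+6,.5) for y in np.arange(s[1]-6,s[1]+6,.5)]
G.sort(); print(np.round(G[:5],2).tolist()); c=np.array(G[0][1:])
for n,p,z,off in(("R1",(500,362),140,0),("R2",(462,455),140,0),("L1",(110,360),140,0),("L2",(150,225),140,0),("single",(160,180),130,35),("double",(291,128),130,70)):
    q=plane(K,E,f(p),z)[:2]-c; print(n,np.linalg.norm(q).round(1),(np.degrees(np.arctan2(q[1],q[0]))+off).round(1))
rows([456,-312,190],down(np.radians(52)),10);print(plane(*cam("top"),(440,260),24))
E
```

```text
circle [600.57317243 -36.95340799] 48.78509172917921
[[-38.42, 600.57, -37.45], [-37.74, 600.57, -37.95], [-37.7, 600.07, -37.45], [-37.38, 600.57, -36.95], [-37.14, 601.07, -37.45]]
R1 43.4 -3.8
R2 42.2 -35.6
L1 43.4 174.9
L2 45.7 133.0
single 50.6 160.1
double 50.6 159.5
10 rows [-3.096 -0.423  0.837] [ 0.0003 -0.      0.0593] step mm 32.4 deg 3.4
[ 455.92325758 -312.67101632   24.        ]
```

Mill: centre (600.6, -37.3), radius check 48.8 at z=140, entry axis -20.1°; the entry gap edges and the ribs agree. Now over the lid.

apply_moves(
  series="-3.096 -0.423 0.837 0 0 0.0593 -1;-3.096 -0.423 0.837 0 0 0.0593 -1;-3.096 -0.423 0.837 0 0 0.0593 -1;-3.096 -0.423 0.837 0 0 0.0593 -1;-3.096 -0.423 0.837 0 0 0.0593 -1;-3.096 -0.423 0.837 0 0 0.0593 -1;-3.096 -0.423 0.837 0 0 0.0593 -1;-3.096 -0.423 0.837 0 0 0.0593 -1;-3.096 -0.423 0.837 0 0 0.0593 -1;-3.096 -0.423 0.837 0 0 0.0593 -1",
)

```text
clock: 11.23
eef_pos: [455.3, -313.4, 189.5]
tcp_rot: [3.138, -0.001, 0.904]
contact_force: [1.0, -0.5, -0.4]
opening: 1.002
```

apply_moves(
  series="0 0 0 0 0 0 -1;0 0 0 0 0 0 -1;0 0 0 0 0 0 -1;0 0 0 0 0 0 -1;0 0 0 0 0 0 -1;0 0 0 0 0 0 -1;0 0 0 0 0 0 -1;0 0 0 0 0 0 -1;0 0 0 0 0 0 -1;0 0 0 0 0 0 -1",
)

```text
clock: 12.07
eef_pos: [456.2, -311.9, 189.8]
tcp_rot: [3.139, -0.001, 0.907]
contact_force: [-0.5, -1.4, 0.2]
opening: 1.003
```

```bash
python3 -c "
from h import *
print(pose()[0],r.sense()['tcp_rot'],r.sense()['clock']); im=snap('l1')"
```

```text
[ 456.18100036 -311.92599781  189.7690316 ] [ 3.13890440e+00 -1.18033893e-03  9.07435823e-01] 12.0667
```

View pics/l1.png

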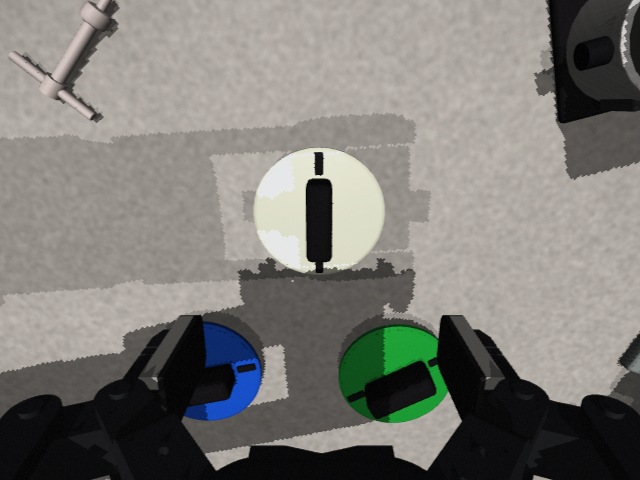

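The white lid is centred at (319,210). Its bar runs vertically from (319,180) to (319,262), with flange marks at (319,163) and (319,268), so it's already parallel to the tool's x. The blue and green look-alikes are below at (205,370) and (397,375).

```bash
python3 - <<'E'
from h import *
from scipy.ndimage import map_coordinates as mc
K,E=ld("l1"); im=cv2.imread("pics/l1.png"); g=cv2.GaussianBlur(cv2.cvtColor(im,6),(0,0),1.0).astype(float)
th=np.radians(np.arange(0,360,1.5)); ca=np.c_[np.cos(th),np.sin(th)]
def samp(c,rad,z):
    q=proj(K,E,np.c_[c+rad*ca,np.full(len(th),z)]); return mc(g,[q[:,1],q[:,0]],order=1)
G=[]
for z in range(14,36,2):
  for x in np.arange(445,466,1.):
    for y in np.arange(-324,-300,1.):
      c=np.array([x,y]); G.append((-np.minimum(np.abs(samp(c,49.7,z)-samp(c,48.3,z)),25).mean(),x,y,z))
G.sort(); print(np.round(G[:4],1).tolist())
# bar: dark blobs in bar/marks column
m=(g<60)[140:280,295:345]; ys,xs=np.nonzero(m); ys=ys+140; xs=xs+295
for a,b,z in((150,176,24),(185,255,52),(262,274,24)):
    k=(ys>=a)&(ys<b); px=(xs[k].mean(),ys[k].mean()); print(a,px,plane(K,E,px,z).round(1))
t=ys[(xs>312)&(xs<326)&(ys>175)&(ys<262)]; print(t.min(),t.max())
E
```

```text
[[-24.2, 457.0, -308.0, 20.0], [-24.0, 456.0, -309.0, 18.0], [-23.9, 457.0, -309.0, 20.0], [-23.9, 457.0, -308.0, 22.0]]
150 (np.float64(318.5079365079365), np.float64(163.03968253968253)) [ 480.4 -278.3   24. ]
185 (np.float64(318.551867219917), np.float64(219.40426793123888)) [ 459.7 -305.    52. ]
262 (np.float64(318.9154929577465), np.float64(267.15492957746477)) [ 431.2 -341.4   24. ]
179 261
```

```bash
python3 -c "
from h import *
rows([457.5,-308.5,45.5],down(np.radians(52)),10)"
```

```text
10 rows [ 0.035 -0.013  1.443] [ 0.0003 -0.0001 -0.    ] step mm 14.4 deg 0.02
```

apply_moves(
  series="0.035 -0.013 1.443 0 0 0 -1;0.035 -0.013 1.443 0 0 0 -1;0.035 -0.013 1.443 0 0 0 -1;0.035 -0.013 1.443 0 0 0 -1;0.035 -0.013 1.443 0 0 0 -1;0.035 -0.013 1.443 0 0 0 -1;0.035 -0.013 1.443 0 0 0 -1;0.035 -0.013 1.443 0 0 0 -1;0.035 -0.013 1.443 0 0 0 -1;0.035 -0.013 1.443 0 0 0 -1",
)

```text
clock: 12.95
eef_pos: [457.7, -308.7, 44.8]
tcp_rot: [3.139, -0.001, 0.907]
contact_force: [0.2, -0.6, 1.1]
opening: 1.001
```

apply_moves(
  series="0 0 0 0 0 0 -1;0 0 0 0 0 0 0;0 0 0 0 0 0 0.5;0 0 0 0 0 0 1;0 0 0 0 0 0 1;0 0 0 0 0 0 1;0 0 0 0 0 0 1;0 0 0 0 0 0 1;0 0 0 0 0 0 1;0 0 0 0 0 0 1",
  squeeze=60,
)

```text
clock: 13.78
eef_pos: [458.1, -308.9, 46.2]
tcp_rot: [3.138, -0.001, 0.907]
contact_force: [-1.0, -1.1, 6.6]
opening: 0.192
```

apply_moves(
  series="0 0 -2 0 0 0 1;0 0 -2 0 0 0 1;0 0 -2 0 0 0 1;0 0 -2 0 0 0 1;0 0 -2 0 0 0 1;0 0 -2 0 0 0 1;0 0 -2 0 0 0 1;0 0 -2 0 0 0 1;0 0 -2 0 0 0 1;0 0 -1 0 0 0 1",
)

```text
clock: 14.62
eef_pos: [457.7, -308.9, 237.9]
tcp_rot: [3.136, -0.001, 0.907]
contact_force: [1.0, -0.0, -1.0]
opening: 0.199
```

```bash
python3 -c "
from h import *
print(pose()[0],r.sense()['tcp_rot'],r.sense()['clock'],r.sense()['opening']*85)
t=[600.6,-37.3,240]
for y in (159.9,):
  for n in (20,): rows(t,down(np.radians(y)),n)"
```

```text
[ 457.67890164 -308.878472    237.85617764] [ 3.13615542e+00 -1.38640222e-03  9.07082082e-01] 14.6167 16.921878122968394
20 rows [ 1.348  1.172 -0.007] [ 0.0003  0.0002 -0.0942] step mm 17.9 deg 5.4
```

apply_moves(
  series="1.348 1.172 -0.007 0 0 -0.0942 1;1.348 1.172 -0.007 0 0 -0.0942 1;1.348 1.172 -0.007 0 0 -0.0942 1;1.348 1.172 -0.007 0 0 -0.0942 1;1.348 1.172 -0.007 0 0 -0.0942 1;1.348 1.172 -0.007 0 0 -0.0942 1;1.348 1.172 -0.007 0 0 -0.0942 1;1.348 1.172 -0.007 0 0 -0.0942 1;1.348 1.172 -0.007 0 0 -0.0942 1;1.348 1.172 -0.007 0 0 -0.0942 1",
)

```text
clock: 15.45
eef_pos: [598.0, -208.4, 235.7]
tcp_rot: [3.14, 0.001, 1.854]
contact_force: [0.5, 0.3, -0.8]
opening: 0.2
```

apply_moves(
  series="1.348 1.172 -0.007 0 0 -0.0942 1;1.348 1.172 -0.007 0 0 -0.0942 1;1.348 1.172 -0.007 0 0 -0.0942 1;1.348 1.172 -0.007 0 0 -0.0942 1;1.348 1.172 -0.007 0 0 -0.0942 1;1.348 1.172 -0.007 0 0 -0.0942 1;1.348 1.172 -0.007 0 0 -0.0942 1;1.348 1.172 -0.007 0 0 -0.0942 1;1.348 1.172 -0.007 0 0 -0.0942 1;1.348 1.172 -0.007 0 0 -0.0942 1",
)

```text
clock: 16.28
eef_pos: [599.6, -36.0, 236.3]
tcp_rot: [3.141, 0.002, 2.796]
contact_force: [0.5, -0.0, -0.5]
opening: 0.197
```

apply_moves(
  series="0 0 0 0 0 0 1;0 0 0 0 0 0 1;0 0 0 0 0 0 1;0 0 0 0 0 0 1;0 0 0 0 0 0 1;0 0 0 0 0 0 1;0 0 0 0 0 0 1;0 0 0 0 0 0 1;0 0 0 0 0 0 1;0 0 0 0 0 0 1",
)

```text
clock: 17.12
eef_pos: [600.0, -37.0, 237.1]
tcp_rot: [3.141, 0.003, 2.791]
contact_force: [-0.0, -0.0, -0.4]
opening: 0.199
```

```bash
python3 - <<'E'
from h import *
from scipy.ndimage import map_coordinates as mc
p,q=pose(); print(p,r.sense()['tcp_rot'],r.sense()['qpos'].round(2),r.sense()['clock'])
snap("g1"); K,E=ld("g1"); im=cv2.imread("pics/g1.png"); g=cv2.GaussianBlur(cv2.cvtColor(im,6),(0,0),1.0).astype(float)
th=np.radians(np.arange(-85,86,1.5))  # camera side half
def samp(cx,cy,rad,tz):
    X=p+q.apply(np.c_[cx+rad*np.cos(th),cy+rad*np.sin(th),np.full(len(th),tz)]); u=proj(K,E,X); return mc(g,[u[:,1],u[:,0]],order=1,mode="nearest")
G=[]
for tz in(20.,21.5,23):
  for cx in np.arange(-8,8.1,.5):
    for cy in np.arange(-4,4.1,1):
      G.append((-np.minimum(np.abs(samp(cx,cy,49.7,tz)-samp(cx,cy,48.3,tz)),30).mean(),cx,cy,tz))
G.sort(); print(np.round(G[:6],1).tolist())
rows([600.6,-37.3,240],down(np.radians(159.9)),2)
E
```

```text
[599.98583179 -37.043444   237.06166608] [3.14128532e+00 2.89054795e-03 2.79086248e+00] [-0.06  0.33  1.7  -0.    1.11 -1.28] 17.1167
[[-28.6, -1.5, 1.0, 23.0], [-28.5, -2.0, 1.0, 23.0], [-28.0, -1.5, 1.0, 21.5], [-27.8, -2.0, 1.0, 21.5], [-26.7, -1.5, 1.0, 20.0], [-26.1, -2.0, 0.0, 23.0]]
2 rows [-0.033 -0.005 -0.145] [0.0002 0.0015 0.0001] step mm 1.5 deg 0.09
```

View pics/g1.png

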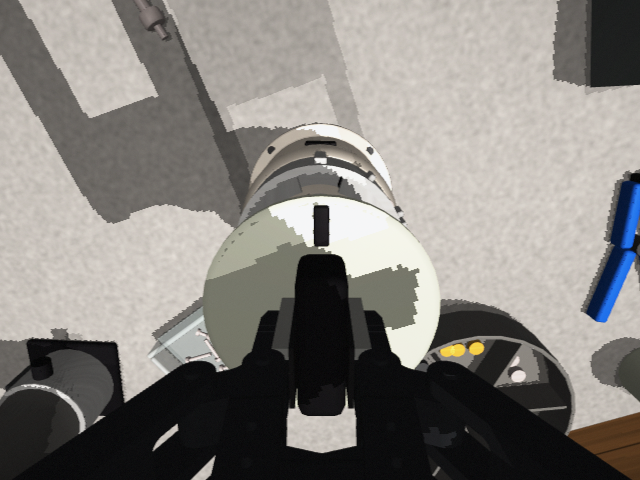

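The lid is held square: its flange mark at (321,225) lines up with the mill's wide entry rib at (321,158). The lid centre sits about 1.7 mm behind the tool along x, so I correct for that and lower to just above the rim.

apply_moves(
  series="0.05 -0.03 0.6 0 0.001 0 1;0.05 -0.03 0.6 0 0.001 0 1;0 0 0.6 0 0.001 0 1;0 0 0.6 0 0 0 1;0 0 0.6 0 0 0 1;0 0 0.6 0 0 0 1;0 0 0.6 0 0 0 1;0 0 0.3 0 0 0 1;0 0 0 0 0 0 1;0 0 0 0 0 0 1",
)

```text
clock: 18.0
eef_pos: [598.9, -37.2, 191.9]
tcp_rot: [3.141, -0.0, 2.791]
contact_force: [-0.3, 0.6, -1.5]
opening: 0.195
```

```bash
python3 -c "
from h import *
print(pose()[0],r.sense()['contact_force'],r.sense()['wrist_torque']); rows([598.8,-37.2,168],down(np.radians(159.9)),10)"
```

```text
[598.86094228 -37.15936402 191.89148489] [-0.31997674  0.55454274 -1.48507691] [-0.01812248 -0.03029397 -0.01984691]
10 rows [ 0.    -0.001  0.239] [ 0. -0.  0.] step mm 2.4 deg 0.0
```

apply_moves(
  series="0 0 0.2 0 0 0 1;0 0 0.2 0 0 0 1;0 0 0.2 0 0 0 1;0 0 0.2 0 0 0 1;0 0 0.2 0 0 0 1;0 0 0.2 0 0 0 1;0 0 0.2 0 0 0 1;0 0 0 0 0 0 1;0 0 0 0 0 0 1;0 0 0 0 0 0 1",
)

```text
clock: 18.83
eef_pos: [598.9, -37.2, 178.1]
tcp_rot: [3.141, -0.0, 2.791]
contact_force: [0.2, 0.1, -1.3]
opening: 0.196
```

apply_moves(
  series="0 0 0.15 0 0 0 1;0 0 0.15 0 0 0 1;0 0 0.15 0 0 0 1;0 0 0.15 0 0 0 1;0 0 0.1 0 0 0 1;0 0 0 0 0 0 1;0 0 0 0 0 0 1;0 0 0 0 0 0 1;0 0 0 0 0 0 1;0 0 0 0 0 0 1",
)

```text
clock: 19.67
eef_pos: [598.9, -37.1, 171.1]
tcp_rot: [3.141, 0.0, 2.791]
contact_force: [-0.1, -0.7, -0.3]
opening: 0.199
```

apply_moves(
  series="0 0 0.1 0 0 0 1;0 0 0.1 0 0 0 1;0 0 0.1 0 0 0 1;0 0 0.05 0 0 0 1;0 0 0 0 0 0 1;0 0 0 0 0 0 1;0 0 0 0 0 0 1;0 0 0 0 0 0 1;0 0 0 0 0 0 1;0 0 0 0 0 0 1",
)

```text
clock: 20.5
eef_pos: [598.9, -37.2, 168.2]
tcp_rot: [3.141, 0.0, 2.791]
contact_force: [-2.9, -0.2, 6.6]
opening: 0.2
```

Flange on the rim at TCP z=168, as expected (167.5–168), with 6.6 N. Now the clockwise turn (+z of the tool).

apply_moves(
  series="0.003 0.01 0 0 0 0.061 1;0.003 0.01 0 0 0 0.061 1;0.003 0.01 0 0 0 0.061 1;0.003 0.01 0 0 0 0.061 1;0.003 0.01 0 0 0 0.061 1;0.003 0.01 0 0 0 0.061 1;0.003 0.01 0 0 0 0.061 1;0.003 0.01 0 0 0 0.061 1;0.003 0.01 0 0 0 0.061 1;0.003 0.01 0 0 0 0.061 1",
)

```text
clock: 21.33
eef_pos: [599.1, -36.5, 168.3]
tcp_rot: [-3.141, 0.0, 2.179]
contact_force: [-3.7, -0.6, 6.5]
opening: 0.196
```

apply_moves(
  series="0 0 0 0 0 0 1;0 0 0 0 0 0 1;0 0 0 0 0 0 1;0 0 0 0 0 0 1;0 0 0 0 0 0 1;0 0 0 0 0 0 1;0 0 0 0 0 0 1;0 0 0 0 0 0 1;0 0 0 0 0 0 1;0 0 0 0 0 0 1",
)

```text
clock: 22.17
eef_pos: [599.2, -36.5, 168.3]
tcp_rot: [3.142, 0.0, 2.181]
contact_force: [-2.4, -1.5, 6.1]
opening: 0.2
```

```bash
python3 - <<'E'
from h import *
from scipy.ndimage import map_coordinates as mc
s=r.sense(); p,q=pose(); print(s["wrist_torque"],s["contact_force"],p,s["tcp_rot"],"turn",2.791-s["tcp_rot"][2])
snap("f1"); K,E=ld("f1")
# mark on flange & pulse rib predicted pixels
y=np.radians(159.9-35); c=np.array([600.6,-37.3]); d=np.array([np.cos(y),np.sin(y)])
print("pulse rib px",proj(K,E,[*(c+51*d),130]),"mark px",proj(K,E,[*(c+42*d),146]))
im=r.grab_frame("top"); a=cv2.imread("pics/f1.png")[100:400,160:480]; b=cv2.resize(im[185:280,115:225],None,fx=3.1,fy=3.1,interpolation=2)
o=np.zeros((300,700,3),np.uint8); o[:,:320]=a; o[:b.shape[0],330:330+b.shape[1]]=b; cv2.imwrite("pics/fin.png",o)
E
```

```text
[-0.16469233  0.42644288 -0.01418433] [-2.35591653 -1.48032102  6.1144325 ] [599.16974466 -36.46787631 168.25544135] [3.14151790e+00 1.36223352e-04 2.18104207e+00] turn 0.6099579298769844
pulse rib px [320.68480998 184.93068394] mark px [320.67335933 216.70183746]
```

View pics/fin.png

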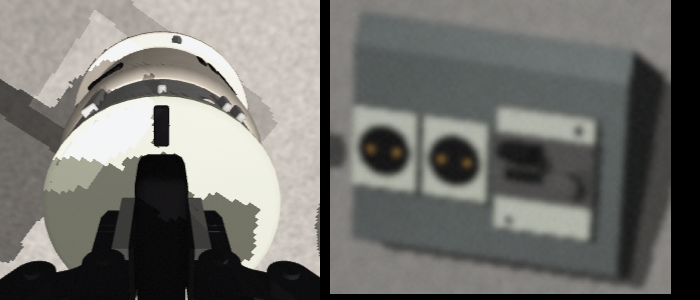

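The lid's flange mark (161,125) lines up with the single pulse rib (161,89), well short of the lock pair at (230,107). In the top view the lever looks as it did at the start (ON). Handing in.

```bash
python3 -c "
from h import *
print(r.sense()['clock'],r.sense()['opening'],r.sign_off())"
```

```text
the job is handed in; nothing more can be done
22.2667 0.1937375625597021 None
```

I tested the breaker and lifted its lever back to ON. I then set the white lid into the mill and turned it clockwise 0.61 rad. The job was handed in at 22.3 s with the gripper still holding the lid; `r.sign_off()` reports no verdict.

**Last checks**
- **Lid turn:** The flange mark lines up with the single pulse rib, well short of the lock pair. The measured turn is 0.610 rad.
- **Seating:** The flange is on the rim, with the TCP at z = 168 mm (167.5–168 expected). The tool is vertical and presses with about 6 N. The fingers stand 0.19–0.20 open on the bar at 60 N grip.
- **Breaker:** The lever looks ON in the last top view, where the picture is blurry. The close wrist view taken right after lifting also showed ON.
- **Other things on the bench:** I touched none of them.

**Checks that disagreed**
- **Button height:** The button bottomed out about 4 mm higher than my camera estimate, with about 18 N on it. The lever had dropped.
- **Spring torque:** The wrist's torque about the vertical read only about 0.01 N m while holding, where I expected about 0.1 N m from the spring. Friction at the rim may be carrying it, but I did not check this. I inferred the pulse switch's position from the lid's turn, not from the torque.

I viewed 12 pictures, two past the budget of 10.

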